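Pack the short sleeve and close the parts box

ROBOT

A 7-joint arm with a two-finger parallel gripper is mounted at the origin on the work surface. World frame = base frame: x ahead of the robot, y to its left, z up, the work surface at z = 0. Lengths are in m, angles in rad, forces in N, time in s.
With the tool pointing down it reaches from about 0.35 to 0.9 m from the base axis. Payload 8.1 kg.
Tool frame: the origin (TCP) lies between the finger pads; the fingertips stand 19 mm ahead of it and the grasp point (between the pads) is the TCP (arm.nose_length is the distance from the TCP to the fingertips, in m); z points along the fingers, y is the direction in which the jaws open and shut (so a half turn about z gives the same grasp; the last joint's range is limited). The gripper opens to 85 mm and grips with 20 to 120 N. Pads are 22 mm wide; open, the fingers measure 114 mm over their backs; the gripper's body (76 mm by 85 mm) begins 54 mm behind the grasp point. The pads swing forward as they close: fully open they stand 13 mm farther back than shut.
Start: joints at [1.009, 0.434, 0.025, 1.573, -0.012, 1.134, -0.075], TCP at [0.277, -0.56, 0.25] pointing down, gripper open.
Joint ranges: [-2.62, 2.62], [-0.44, 2.09], [-1.27, 1.32], [0.08, 2.57], [-1.32, 4.46], [0.12, 2], [-2.74, 2.74]. Speed limits (rad/s): [2.22, 2.22, 3.01, 3.01, 3.14, 3.14, 3.14].

INTERFACE

Orientations are given as a unit quaternion [w, x, y, z].
In Python, from bench import state, vision, arm gives the robot as it stands.
- The arm moves only by the shell command python3 -m creep 'ROWS' [OPENING] [FORCE]. ROWS is JSON, a list of rows, each a list of 2 entries, a list of its own where there are three numbers: the shift along the tool's x, y, z as a fraction of full scale, then the turn, a rotation vector about the tool's x, y, z as a fraction of full scale. In form: [[[tx, ty, tz], [ax, ay, az]], ...]. A call has 1 to 8 rows; each row shifts and turns the commanded pose from where the row before left it, along the tool's axes as they then stand; what a row does not reach is not made up. Full scale, the value 1, is 0.02 m for a shift and 10 degrees for a turn. A row lasts 1/8 s, in which the tool goes at most 62.5 mm and 10.7 degrees, less where a joint would pass 70% of its speed; a pose out of reach is approached as far as the arm can. A call with a number of a shift or a turn outside -1 to 1 is refused whole. A call with a gripper value outside its range is refused whole. OPENING is the closure, from -1 (fully open) to 1 (shut), so that 0 is half open, set as the call begins (- or left out, the last holds). The fingers move at their own pace and stop on an object; FORCE is the grip in N (left out, the last holds). Time passes only in rows, so rows that do not move let the fingers close. It gives the time, the measured TCP pose, the force and the opening at its end, in the units of the state.
- state(): the state, without advancing time (a new reading comes with each control period).
- vision.capture(name): name is "scene" or "top" or "wrist"; returns (picture, depth): 480x640x3 uint8, red, green, blue; 480x640 float32, m along the optical axis (not along the pixel's ray), 0 where there is no reading.
- vision.calibration(name): a dict with "fx", "fy", "cx", "cy" (pixels), "R" (3x3) and "t" (3): a world point X has camera coordinates R X + t. Camera axes: x right, y down, z forward; pixel columns grow to the right and rows downward; lengths in m; the calibration is good to about 2 mm. A picture is of the moment at which its call begins: read the wrist's pose just before it. calibration takes no time and is no camera call; for the wrist camera it gives the pose at the moment of the call.
- arm.hand_in(): hands the job in, once; it reports no verdict.
The state is a dict: "t": time; "joints": joint angles; "dq": joint speeds; "effort": joint torques, N m; "position": TCP position; "ee_rot": TCP orientation; "force": force on the tool from outside, world axes, zero at the start; "moment": the same for the moment, N m; "width": opening from 0.0 (shut) to 1.0 (fully open).
Only numpy, scipy, OpenCV 4.12 (cv2) and the standard library are available. Lean on these libraries where they do the work, as an engineer would, in place of code of your own. Each camera call takes 0.05 s, during which the arm holds its last target. There are 200 camera calls.

TASK

Pack the shortest of the three steel spacer sleeves on the bench into the empty compartment of the grey parts box, beside the bearing that is already packed; set it down in there, do not drop it. Then put the loose lid on the box so that it is fully closed, flat on the rim all round, and let go.

Things in the scene. Friction and masses are not known exactly. Their poses are not given: they have to be found in the camera images.
- sleeve_centre (a point): The shortest of three plain steel spacer sleeves standing on the bench: a cylinder 44 mm in diameter and 36 mm high, about 0.25 kg. The point is its centre, half-way up (18 mm above its underside); z is its axis. The two others have the same diameter but are 64 and 88 mm high and would stand above the rim of the box.
- parts_box: Grey open box fixed to the bench, 135 (x) by 165 (y) by 60 mm high; walls and floor 5 mm thick; rim at z = 60 mm. Origin: centre of its underside, z up. A divider along x at y = 0, 5 mm thick and 30 mm high, leaves two compartments, each 125 (x) by 75 mm (y) inside: the empty one centred at x = 0, y = +40 mm in the box's frame, the bearing's at y = -40 mm; their floor at z = 5 mm.
- lid_handle (a point): Centre of the black bar handle (90 mm along y, 16 wide, 16 high; pinch across x) of the loose grey lid, 0.25 kg, right way up on the bench. Plate 155 (x) by 185 (y) by 6 mm, its top 33 mm below this point; plug below it 101 by 131 by 8 mm, 12 mm play in the rim each side. Axes: the lid's. Closed: point over the box's centre, 99 mm above its underside (47 mm now, above the bench), x along x or -x.
- bearing_centre (a point): A ball bearing, 52 mm in diameter and 24 mm high, lying in the box's other compartment, where it belongs. The point is its centre, 12 mm above its underside; z is its axis.

How it is judged:
On the way:
1. the short sleeve stands or lies in the empty compartment, let go (x of sleeve_centre in the frame of parts_box between -0.0625 and 0.0625 m and y of sleeve_centre in the frame of parts_box between 0.0025 and 0.0775 m and z of sleeve_centre in the frame of parts_box between 0 and 0.05 m and contact force between the fingers and sleeve below 0.1 N), for 0.2 s.
At the end, for the whole second after the job is handed in: The short sleeve is inside the compartment that was empty, the bearing in its own, and the lid sits on the rim: within 18 mm of the box's centre each way, 4 mm below to 3 mm above closed height, level within 2.8 degrees, square within 15 degrees; all released and at rest (x of sleeve_centre in the frame of parts_box between -0.0625 and 0.0625 m and y of sleeve_centre in the frame of parts_box between 0.0025 and 0.0775 m and z of sleeve_centre in the frame of parts_box between 0 and 0.05 m and x of bearing_centre in the frame of parts_box between -0.0625 and 0.0625 m and y of bearing_centre in the frame of parts_box between -0.0775 and -0.0025 m and z of bearing_centre in the frame of parts_box between 0 and 0.05 m and x of lid_handle in the frame of parts_box between -0.018 and 0.018 m and y of lid_handle in the frame of parts_box between -0.018 and 0.018 m and z of lid_handle in the frame of parts_box between 0.095 and 0.102 m and angle between the z axis of lid_handle and the z axis of parts_box, either way round below 0.05 rad and angle between the x axis of lid_handle and the x axis of parts_box, either way round below 0.26 rad and linear speed of each of lid, sleeve below 0.02 m/s); the robot touches nothing.
It fails at once if the sleeve is dropped: it falls free for more than about 4 cm (linear speed of sleeve above 0.9 m/s and contact force between the fingers and sleeve below 0.05 N).
It also fails if it takes over 64 s, if anything falls off the work surface, if the arm or the gripper's body presses on something with over 40 N, if the wrist force passes 120 N, or if a joint passes its speed limit or range.

## Working session

There is one attempt and no reset: what is moved stays moved. The work goes in short steps, Python scripts to look and compute and a shell command to move; the robot and the scene stay as the last step left them, time stands still between calls to the robot, and variables do not carry over. Pictures are saved under pics/ and viewed, about 8 in all and at most 12, crops included, and the job is handed in when it is done.

```bash
ls; mkdir -p pics; python3 - <<'E'
from bench import state, vision, arm
import cv2,numpy as np
s=state();print({k:np.round(s[k],3).tolist() for k in s})
for n in("top","scene"):
    p,d=vision.capture(n);cv2.imwrite(f"pics/{n}0.png",p[:,:,::-1]);np.save(f"pics/{n}0.npy",d)
    c=vision.calibration(n);print(n,c)
E
```

```text
pics
{'t': 0.0, 'joints': [1.009, 0.435, 0.025, 1.574, -0.012, 1.134, -0.075], 'dq': [-0.0, 0.001, -0.0, -0.001, -0.004, 0.001, -0.001], 'effort': [0.001, -67.048, 1.026, -31.622, 0.016, 0.012, 0.0], 'position': [0.277, -0.56, 0.25], 'ee_rot': [-0.001, 0.974, 0.227, -0.0], 'force': [-0.043, 0.008, -0.4], 'moment': [0.022, 0.023, -0.05], 'width': 0.997}
top {'fx': 563.0107340747583, 'fy': 563.0107340747583, 'cx': 316.67264500046093, 'cy': 240.23125632234513, 'R': array([[ 0.11079107, -0.99383597,  0.00392599],
       [-0.97131428, -0.10911505, -0.21128767],
       [ 0.21041367,  0.01959541, -0.97741603]]), 't': array([-0.07596695,  0.56155392,  0.91105545])}
scene {'fx': 594.0067342496037, 'fy': 594.0067342496037, 'cx': 328.995691580839, 'cy': 236.76469843282413, 'R': array([[ 0.18894623,  0.98197457, -0.00502576],
       [ 0.7866204 , -0.15441687, -0.59781583],
       [-0.58781601,  0.10900168, -0.80161772]]), 't': array([-0.08503349, -0.43261943,  1.63236934])}
```

View pics/top0.png

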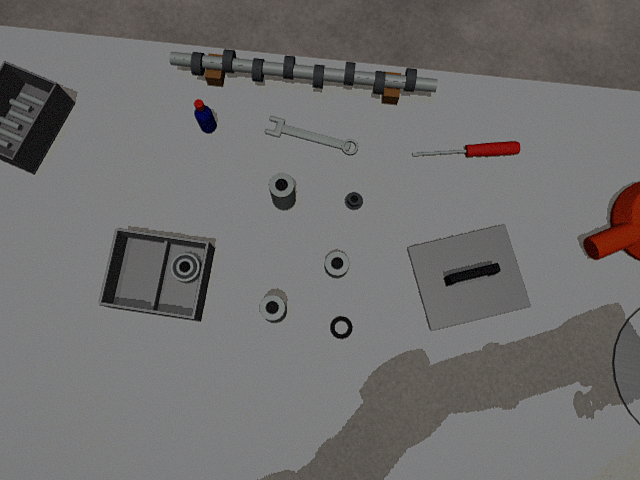

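View pics/scene0.png

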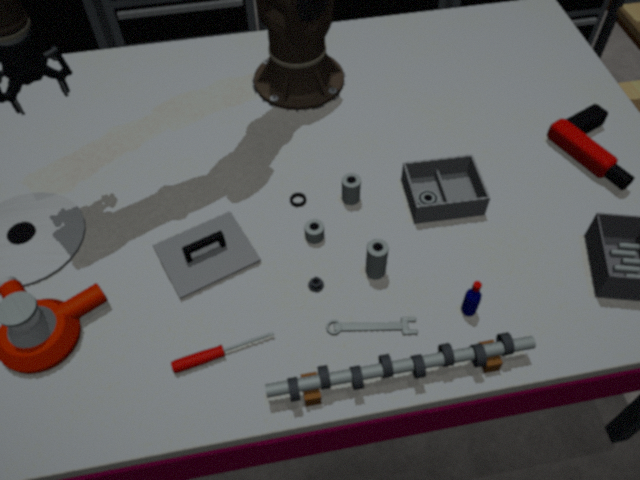

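The top view shows the sleeves at (282,185), (337,263) and (273,307). The one at (337,263) looks shortest. The box spans (100–215, 229–320), with its empty compartment on the left and the bearing at (186,267). The lid is around (468,277), with its handle at (472,274). The scene view agrees.

```bash
cat > h.py <<'E'
import numpy as np,cv2
def cloud(d,c):
    v,u=np.indices(d.shape);X=np.stack([(u-c['cx'])/c['fx']*d,(v-c['cy'])/c['fy']*d,d],-1)
    return (X-c['t'])@c['R']
def ray(u,v,z,c):
    r=np.array([(u-c['cx'])/c['fx'],(v-c['cy'])/c['fy'],1])@c['R'];o=-c['t']@c['R']
    return o+r*(z-o[2])/r[2]
def rect(P):
    (x,y),(w,h),a=cv2.minAreaRect((P[:,:2]*1000).astype(np.float32));return np.round([x,y,w,h,a],1)
E
python3 - <<'E'
from bench import vision
from h import *
c=vision.calibration("top");d=np.load("pics/top0.npy");W=cloud(d,c);Z=W[...,2];ok=d>0
print("bench z",np.median(Z[380:460,50:200]))
def reg(u0,v0,u1,v1,za,zb):
    m=np.zeros(d.shape,bool);m[v0:v1,u0:u1]=1;m&=ok&(Z>za)&(Z<zb)
    n,l,st,_=cv2.connectedComponentsWithStats(m.astype(np.uint8));k=1+st[1:,4].argmax();return W[l==k]
for n,b in dict(A=(262,168,302,212),B=(320,246,354,282),C=(255,290,292,325)).items():
    zt=np.percentile(reg(*b,.01,.2)[:,2],90);P=reg(*b,zt-.006,zt+.01)
    print(n,zt,rect(P),[np.round(v,3) for v in (P.mean(0),)],len(P))
print("rim",rect(reg(90,220,225,330,.052,.07)))
print("lid",rect(reg(398,215,540,338,.007,.1)))
P=reg(435,255,510,292,.045,.07);print("handle",rect(P),P.mean(0))
P=reg(168,250,204,286,.02,.04);print("bearing",rect(P),P.mean(0))
for n,z,pts in(("box",.06,[(117,229),(215,237),(201,320),(100,304)]),("lid",.014,[(408,247),(503,225),(529,305),(432,329)])):
    Q=np.array([ray(u,v,z,c) for u,v in pts]);print(n,Q.round(3).tolist(),Q.mean(0),np.linalg.norm(Q-np.roll(Q,1,0),axis=1))
E
```

```text
bench z -0.0010532841659422509
A 0.08861447606046939 [650.6  58.   43.4  41.4   7.8] [array([0.65 , 0.058, 0.087])] 488
B 0.037207794493609184 [534.6 -51.8  41.8  40.6   6.4] [array([ 0.535, -0.052,  0.035])] 466
C 0.06505795592295065 [442.5  49.   42.1  42.3  50.8] [array([0.443, 0.049, 0.063])] 524
rim [480.3 257.3 166.5 135.3  87.8]
lid [ 541.8 -288.2  155.4  186.2   19.8]
handle [ 541.5 -288.2   16.1   90.6   20. ] [ 0.54085654 -0.28725506  0.05346052]
bearing [499.5 214.   51.4  50.3  51.9] [0.49921665 0.21315672 0.02822817]
box [[0.548, 0.332, 0.06], [0.553, 0.162, 0.06], [0.409, 0.164, 0.06], [0.417, 0.337, 0.06]] [0.48162532 0.24886946 0.06      ] [0.13096789 0.17056657 0.14336424 0.17292625]
lid [[0.582, -0.177, 0.014], [0.643, -0.346, 0.014], [0.502, -0.398, 0.014], [0.441, -0.23, 0.014]] [ 0.54198195 -0.28803504  0.014     ] [0.15106649 0.17936306 0.1498392  0.1784308 ]
```

The heights are 36, 64 and 88 mm, so the short sleeve is B at (0.5346, -0.0518). The rim measures 166.5x135.3, centred at (0.480, 0.257) with yaw -2.2°. The lid and handle sizes match the given ones, at (0.5415, -0.288) with yaw 20°. First I'll turn the jaws along the box x axis and move above the sleeve.

```bash
cat > go.py <<'E'
import sys,numpy as np
from scipy.spatial.transform import Rotation as Ro
from bench import state
s=state();q=np.array(s['ee_rot']);R=Ro.from_quat(q[[1,2,3,0]]);p=np.array(s['position'])
x,y,z,yaw=map(float,sys.argv[1:5])
a=np.radians(yaw);G=np.array([[-np.sin(a),np.cos(a),0],[np.cos(a),np.sin(a),0],[0,0,-1]]).T
print("t",round(s['t'],2),"p",p.round(4),"F",np.round(s['force'],1),"w",round(s['width'],3),"j7",round(s['joints'][6],2))
print("turn units",np.round(np.degrees((R.inv()*Ro.from_matrix(G)).as_rotvec())/10,2))
print("shift units, present axes",np.round(R.inv().apply(np.array([x,y,z])-p)/.02,2),"after turn",np.round(G.T@(np.array([x,y,z])-p)/.02,2))
E
python3 -m creep '[[[0,0,0],[0,0,-0.88]],[[0,0,0],[0,0,-0.88]],[[0,0,0],[0,0,-0.88]],[[0,0,0],[0,0,-0.88]],[[0,0,0],[0,0,-0.88]],[[0,0,0],[0,0,-0.88]],[[0,0,0],[0,0,-0.88]],[[0,0,0],[0,0,0]]]' -1 40
python3 go.py 0.5346 -0.0518 0.15 -2.2
```

```text
t: 1.1
position: [0.2765, -0.5602, 0.2499]
ee_rot: [-0.0, 0.72, 0.694, 0.0]
force: [-0.6, 0.2, 0.4]
width: 1.001
t 1.1 p [ 0.2765 -0.5602  0.2499] F [-0.6  0.2  0.4] w 1.001 j7 0.9
turn units [-0.   -0.01  0.  ]
shift units, present axes [25.89 11.93  5.01] after turn [25.9  11.92  4.99]
```

```bash
python3 -m creep '[[[1,0.46,0.1],[0,0,0]],[[1,0.46,0.1],[0,0,0]],[[1,0.46,0.1],[0,0,0]],[[1,0.46,0.1],[0,0,0]],[[1,0.46,0.1],[0,0,0]],[[1,0.46,0.1],[0,0,0]],[[1,0.46,0.1],[0,0,0]],[[1,0.46,0.1],[0,0,0]]]' >/dev/null
python3 -m creep '[[[1,0.46,0.1],[0,0,0]],[[1,0.46,0.1],[0,0,0]],[[1,0.46,0.1],[0,0,0]],[[1,0.46,0.1],[0,0,0]],[[1,0.46,0.1],[0,0,0]],[[1,0.46,0.1],[0,0,0]],[[1,0.46,0.1],[0,0,0]],[[1,0.46,0.1],[0,0,0]]]' >/dev/null
python3 -m creep '[[[1,0.46,0.3],[0,0,0]],[[1,0.46,0.3],[0,0,0]],[[1,0.46,0.3],[0,0,0]],[[1,0.46,0.3],[0,0,0]],[[1,0.46,0.3],[0,0,0]],[[1,0.46,0.3],[0,0,0]],[[0.5,0.2,0],[0,0,0]],[[0,0,0],[0,0,0]]]'
python3 go.py 0.5346 -0.0518 0.15 -2.2
```

```text
t: 4.1
position: [0.4998, -0.1175, 0.1825]
ee_rot: [0.0, 0.72, 0.694, 0.0]
force: [0.8, -0.1, 0.2]
width: 1.002
t 4.1 p [ 0.4998 -0.1175  0.1825] F [ 0.8 -0.1  0.2] w 1.002 j7 -0.08
turn units [ 0.   -0.    0.02]
shift units, present axes [3.35 1.62 1.63] after turn [3.35 1.61 1.63]
```

Next I'll go above the sleeve and check with the wrist camera.

```bash
python3 -m creep '[[[0.85,0.4,0.4],[0,0,0]],[[0.85,0.4,0.4],[0,0,0]],[[0.85,0.4,0.4],[0,0,0]],[[0.8,0.41,0.43],[0,0,0]],[[0,0,0],[0,0,0]],[[0,0,0],[0,0,0]]]' >/dev/null
python3 go.py 0.5346 -0.0518 0.028 -2.2
python3 - <<'E'
from bench import vision
from h import *
c=vision.calibration("wrist");p,d=vision.capture("wrist");cv2.imwrite("pics/w1.png",p[:,:,::-1])
W=cloud(d,c);Z=W[...,2]
m=((d>0)&(Z>.028)&(Z<.045)&(np.hypot(W[...,0]-.535,W[...,1]+.052)<.04))
n,l,st,_=cv2.connectedComponentsWithStats(m.astype(np.uint8));k=1+st[1:,4].argmax();P=W[l==k]
print(rect(P),P.mean(0),st[k])
E
```

```text
t 4.85 p [ 0.534 -0.054  0.15 ] F [ 0.7 -0.3 -0.4] w 0.999 j7 -0.25
turn units [-0.  0.  0.]
shift units, present axes [0.11 0.03 6.1 ] after turn [0.11 0.03 6.1 ]
[536.5 -50.5  42.9  43.3  23.1] [ 0.53650436 -0.04926985  0.03606863] [ 289  203   72   71 3988]
```

View pics/w1.png

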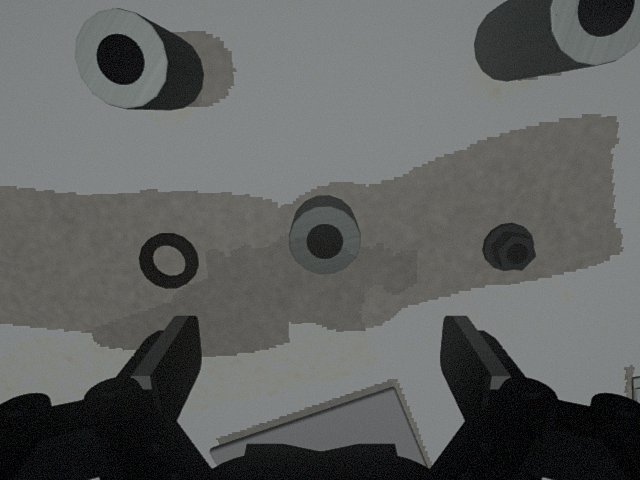

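The wrist view shows the short sleeve at (324,240) centred between the open fingers. The washer (168,260) and nut (510,247) are clear of the finger backs. The two cameras agree within 2 mm, so I'll descend and grip.

```bash
python3 -m creep '[[[0.15,0.07,0.9],[0,0,0]],[[0,0,0.9],[0,0,0]],[[0,0,0.9],[0,0,0]],[[0,0,0.9],[0,0,0]],[[0,0,0.9],[0,0,0]],[[0,0,0.8],[0,0,0]],[[0,0,0.8],[0,0,0]],[[0,0,0],[0,0,0]]]'
python3 -m creep '[[[0,0,0],[0,0,0]],[[0,0,0],[0,0,0]],[[0,0,0],[0,0,0]],[[0,0,0],[0,0,0]],[[0,0,0],[0,0,0]],[[0,0,0],[0,0,0]]]' 1 40
python3 -m creep '[[[0,0,-0.5],[0,0,0]],[[0,0,-1],[0,0,0]],[[0,0,-1],[0,0,0]],[[0,0,-1],[0,0,0]],[[0,0,-1],[0,0,0]],[[0,0,-1],[0,0,0]],[[0,0,-1],[0,0,0]],[[0,0,0],[0,0,0]]]'
python3 - <<'E'
from h import *
b=np.radians(-2.2);print(np.array([.4803,.2573])+.040*np.array([-np.sin(b),np.cos(b)]))
E
python3 go.py 0.4818 0.2973 0.16 -2.2
```

```text
t: 5.9
position: [0.5349, -0.0497, 0.0264]
ee_rot: [-0.001, 0.72, 0.694, -0.001]
force: [-0.9, 0.7, 0.1]
width: 1.001
t: 6.65
position: [0.5365, -0.0496, 0.0286]
ee_rot: [0.001, 0.72, 0.694, 0.001]
force: [-1.3, -0.8, 5.8]
width: 0.498
t: 7.65
position: [0.5365, -0.0496, 0.1592]
ee_rot: [0.001, 0.72, 0.694, 0.001]
force: [0.4, 0.1, -3.3]
width: 0.498
[0.48183551 0.29727052]
t 7.65 p [ 0.5365 -0.0496  0.1592] F [ 0.4  0.1 -3.3] w 0.498 j7 -0.25
turn units [0.02 0.   0.01]
shift units, present axes [17.23 -3.38 -0.05] after turn [17.23 -3.4  -0.04]
```

Gripped at width 0.498 (42 mm), and the wrist carries about 3 N. Now I'll carry it over the empty compartment.

```bash
python3 -m creep '[[[0.9,-0.18,0],[0,0,0]],[[0.98,-0.19,0],[0,0,0]],[[0.98,-0.19,0],[0,0,0]],[[0.98,-0.19,0],[0,0,0]],[[0.98,-0.19,0],[0,0,0]],[[0.98,-0.19,0],[0,0,0]],[[0.98,-0.19,0],[0,0,0]],[[0.98,-0.19,0],[0,0,0]]]' >/dev/null
python3 -m creep '[[[0.98,-0.19,0],[0,0,0]],[[0.98,-0.19,0],[0,0,0]],[[0.98,-0.19,0],[0,0,0]],[[0.98,-0.19,0],[0,0,0]],[[0.98,-0.19,0],[0,0,0]],[[0.98,-0.19,0],[0,0,0]],[[0.98,-0.19,0],[0,0,0]],[[0.98,-0.19,0],[0,0,0]]]' >/dev/null
python3 -m creep '[[[0.98,-0.19,0],[0,0,0]],[[0.7,-0.14,0],[0,0,0]],[[0,0,0],[0,0,0]],[[0,0,0],[0,0,0]]]'
python3 go.py 0.4818 0.2973 0.0336 -2.2
python3 - <<'E'
from bench import vision
from h import *
c=vision.calibration("wrist");p,d=vision.capture("wrist");cv2.imwrite("pics/w2.png",p[:,:,::-1])
W=cloud(d,c);Z=W[...,2]
m=(d>0)&(Z>.053)&(Z<.067)&(np.abs(W[...,0]-.48)<.1)&(np.abs(W[...,1]-.257)<.12);P=W[m];print(len(P),rect(P),P.min(0),P.max(0))
# divider top and inner x walls
for y0 in(.23,.26,.29,.32):
    q=P[np.abs(P[:,1]-y0)<.004];print(y0,len(q),np.histogram(q[:,0],bins=np.arange(.38,.6,.01))[0] if len(q) else '')
m=(d>0)&(Z>.025)&(Z<.034)&(np.abs(W[...,0]-.48)<.05)&(np.abs(W[...,1]-.257)<.02);P=W[m];print("div",len(P),np.median(P,0))
E
```

```text
t: 10.15
position: [0.4817, 0.2974, 0.1575]
ee_rot: [0.0, 0.72, 0.694, -0.0]
force: [0.0, -0.3, -2.5]
width: 0.497
t 10.15 p [0.4817 0.2974 0.1575] F [ 0.  -0.3 -2.5] w 0.497 j7 -0.93
turn units [-0.    0.01  0.  ]
shift units, present axes [0.   0.01 6.2 ] after turn [-0.    0.01  6.2 ]
8077 [481.4 258.1 165.8 135.4  87.9] [0.41379317 0.17372148 0.0530057 ] [0.55197367 0.34318743 0.06246545]
0.23 0 
0.26 276 [  0   0   0 139   0   0   0   0   0   0   0   0   0   0   0   0 137   0
   0   0   0]
0.29 296 [  0   0   0 108  39   0   0   0   0   0   0   0   0   0   0   0 148   1
   0   0   0]
0.32 342 [  0   0   0  85  80   0   0   0   0   0   0   0   0   0   0   0 151  26
   0   0   0]
div 509 [0.51197307 0.25919358 0.02973516]
```

View pics/w2.png

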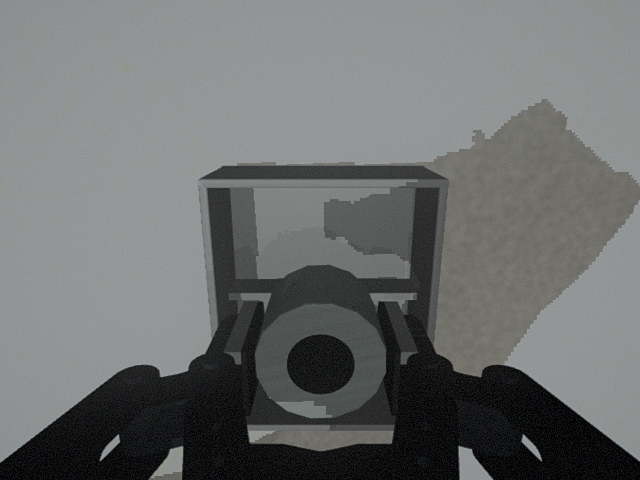

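The view shows the rim at rows 165–430, the divider at row 290 and the sleeve at (320,362) near the camera, hanging over the far (+y) empty compartment. The rim fit agrees within 1 mm, so I'll lower it.

```bash
python3 -m creep '[[[0,0,0.9],[0,0,0]],[[0,0,0.9],[0,0,0]],[[0,0,0.9],[0,0,0]],[[0,0,0.9],[0,0,0]],[[0,0,0.9],[0,0,0]],[[0,0,0.8],[0,0,0]],[[0,0,0.7],[0,0,0]],[[0,0,0],[0,0,0]]]'
python3 -m creep '[[[0,0,0.1],[0,0,0]],[[0,0,0.05],[0,0,0]],[[0,0,0],[0,0,0]]]'
```

```text
t: 11.2
position: [0.4809, 0.2978, 0.0365]
ee_rot: [-0.0, 0.72, 0.694, -0.001]
force: [-0.8, 1.1, -2.7]
width: 0.498
t: 11.58
position: [0.4817, 0.2983, 0.0351]
ee_rot: [0.0, 0.72, 0.694, 0.0]
force: [0.5, -0.1, -2.0]
width: 0.496
```

```bash
python3 -m creep '[[[0,0,0.05],[0,0,0]],[[0,0,0.05],[0,0,0]],[[0,0,0],[0,0,0]],[[0,0,0],[0,0,0]]]'
python3 -m creep '[[[0,0,0.05],[0,0,0]],[[0,0,0],[0,0,0]],[[0,0,0],[0,0,0]]]'
```

```text
t: 12.08
position: [0.4816, 0.2983, 0.0336]
ee_rot: [0.0, 0.72, 0.694, 0.0]
force: [-2.4, -2.3, 8.3]
width: 0.497
t: 12.45
position: [0.4816, 0.2983, 0.0335]
ee_rot: [0.001, 0.72, 0.694, 0.0]
force: [-5.8, -4.7, 19.7]
width: 0.498
```

Floor contact at the expected height, so I'll release partway, since the walls are near, and retreat.

```bash
python3 -m creep '[[[0,0,-0.05],[0,0,0]],[[0,0,0],[0,0,0]],[[0,0,0],[0,0,0]],[[0,0,0],[0,0,0]]]' -0.4 40
python3 -m creep '[[[0,0,-0.3],[0,0,0]],[[0,0,-1],[0,0,0]],[[0,0,-1],[0,0,0]],[[0,0,-1],[0,0,0]],[[0,0,-1],[0,0,0]],[[0,0,-1],[0,0,0]],[[0,0,-1],[0,0,0]],[[0,0,-1],[0,0,0]]]'
python3 - <<'E'
from bench import vision
from h import *
p,d=vision.capture("wrist");cv2.imwrite("pics/w3.png",p[:,:,::-1])
W=cloud(d,vision.calibration("wrist"));Z=W[...,2]
m=(d>0)&(Z>.034)&(Z<.048)&(np.hypot(W[...,0]-.482,W[...,1]-.298)<.035);P=W[m];print(len(P),rect(P),np.median(P,0))
E
python3 go.py 0.5415 -0.288 0.17 20
```

```text
t: 12.95
position: [0.4814, 0.2982, 0.0325]
ee_rot: [-0.0, 0.72, 0.694, -0.0]
force: [0.2, 0.1, 0.6]
width: 0.702
t: 13.95
position: [0.4813, 0.2982, 0.1797]
ee_rot: [0.0, 0.72, 0.694, 0.0]
force: [0.4, 0.4, 0.3]
width: 0.697
3336 [483.  298.6  43.1  42.8  88.4] [0.48288972 0.30016849 0.04376345]
t 14.0 p [0.4823 0.2992 0.1823] F [-0.4  1.7  2.3] w 0.701 j7 -0.91
turn units [ 0.02 -0.01 -2.21]
shift units, present axes [-29.23   4.04   0.56] after turn [-28.6   -7.26   0.62]
```

View pics/w3.png

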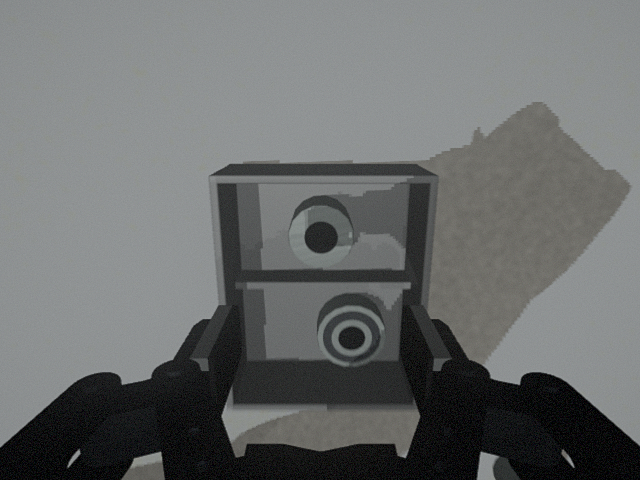

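The sleeve stands in the empty compartment at (320,237), with its top at z≈0.043, and the bearing is in place at (350,337). Next, the lid.

```bash
python3 -m creep '[[[0,0,0],[0,0,-0.74]],[[0,0,0],[0,0,-0.74]],[[0,0,0],[0,0,-0.73]],[[-0.9,-0.24,0],[0,0,0]],[[-0.98,-0.25,0],[0,0,0]],[[-0.98,-0.25,0],[0,0,0]],[[-0.98,-0.25,0],[0,0,0]],[[-0.98,-0.25,0],[0,0,0]]]' -1 >/dev/null
python3 -m creep '[[[-0.98,-0.25,0],[0,0,0]],[[-0.98,-0.25,0],[0,0,0]],[[-0.98,-0.25,0],[0,0,0]],[[-0.98,-0.25,0],[0,0,0]],[[-0.98,-0.25,0],[0,0,0]],[[-0.98,-0.25,0],[0,0,0]],[[-0.98,-0.25,0],[0,0,0]],[[-0.98,-0.25,0],[0,0,0]]]' >/dev/null
python3 -m creep '[[[-0.98,-0.25,0],[0,0,0]],[[-0.98,-0.25,0],[0,0,0]],[[-0.98,-0.25,0],[0,0,0]],[[-0.98,-0.25,0],[0,0,0]],[[-0.98,-0.25,0],[0,0,0]],[[-0.98,-0.25,0],[0,0,0]],[[-0.98,-0.25,0],[0,0,0]],[[-0.98,-0.25,0],[0,0,0]]]'
python3 go.py 0.5415 -0.288 0.17 20
```

```text
t: 17.0
position: [0.5226, -0.1246, 0.1788]
ee_rot: [0.0, 0.574, 0.819, -0.0]
force: [-0.3, -0.0, -0.3]
width: 0.998
t 17.0 p [ 0.5226 -0.1246  0.1788] F [-0.3 -0.  -0.3] w 0.998 j7 0.25
turn units [ 0.    0.   -0.01]
shift units, present axes [-8.01 -1.89  0.44] after turn [-8.   -1.91  0.44]
```

```bash
python3 -m creep '[[[-1,-0.24,0],[0,0,0]],[[-1,-0.24,0.1],[0,0,0]],[[-1,-0.24,0.1],[0,0,0]],[[-1,-0.24,0.1],[0,0,0]],[[-1,-0.24,0.1],[0,0,0]],[[-1,-0.24,0],[0,0,0]],[[-1,-0.24,0],[0,0,0]],[[-0.9,-0.2,0],[0,0,0]]]' >/dev/null
python3 -m creep '[[[0,0,0],[0,0,0]],[[0,0,0],[0,0,0]]]' >/dev/null
python3 - <<'E'
from bench import vision
from h import *
p,d=vision.capture("wrist");cv2.imwrite("pics/w4.png",p[:,:,::-1])
W=cloud(d,vision.calibration("wrist"));Z=W[...,2]
for za,zb,r in((.047,.062,.06),(.008,.02,.2)):
    m=(d>0)&(Z>za)&(Z<zb)&(np.hypot(W[...,0]-.5415,W[...,1]+.288)<r)
    n,l,st,_=cv2.connectedComponentsWithStats(m.astype(np.uint8));k=1+st[1:,4].argmax();P=W[l==k]
    print(rect(P),P.mean(0))
E
python3 go.py 0.5415 -0.288 0.047 20
```

```text
[ 542.8 -286.6   16.    89.2   19.9] [ 0.54188612 -0.28398576  0.05477585]
[ 543.1 -287.3  155.5  185.    19.8] [ 0.53969812 -0.27776575  0.01418329]
t 18.3 p [ 0.5419 -0.2831  0.1708] F [ 0.2 -0.2 -0.6] w 1.002 j7 0.52
turn units [ 0.   -0.    0.01]
shift units, present axes [-0.23 -0.1   6.19] after turn [-0.22 -0.1   6.19]
```

View pics/w4.png

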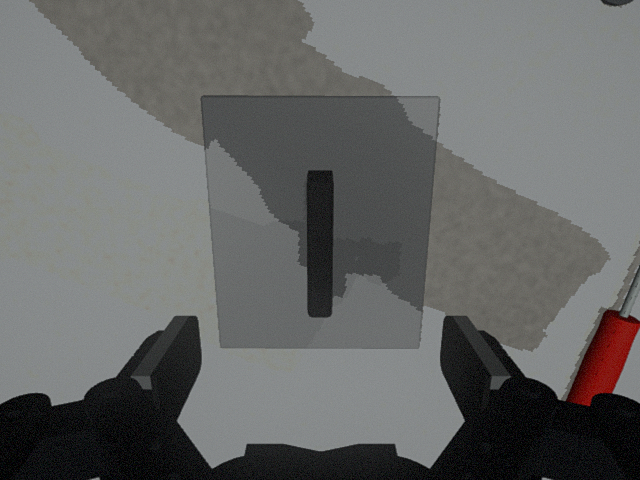

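The lid's handle is at (320,243), square to the jaws. The two cameras agree within 2 mm. I'll descend and grip.

```bash
python3 -m creep '[[[-0.19,-0.04,0.9],[0,0,0]],[[0,0,0.9],[0,0,0]],[[0,0,0.9],[0,0,0]],[[0,0,0.9],[0,0,0]],[[0,0,0.9],[0,0,0]],[[0,0,0.9],[0,0,0]],[[0,0,0.8],[0,0,0]],[[0,0,0],[0,0,0]]]'
python3 -m creep '[[[0,0,0],[0,0,0]],[[0,0,0],[0,0,0]],[[0,0,0],[0,0,0]],[[0,0,0],[0,0,0]],[[0,0,0],[0,0,0]],[[0,0,0],[0,0,0]],[[0,0,0],[0,0,0]],[[0,0,0],[0,0,0]]]' 1 70
python3 -m creep '[[[0,0,-0.4],[0,0,0]],[[0,0,-0.8],[0,0,0]],[[0,0,-1],[0,0,0]],[[0,0,-1],[0,0,0]],[[0,0,-1],[0,0,0]],[[0,0,-1],[0,0,0]],[[0,0,-1],[0,0,0]],[[0,0,-0.5],[0,0,0]]]'
python3 go.py 0.4810 0.2577 0.19 -2.2
```

```text
t: 19.3
position: [0.5415, -0.2877, 0.0452]
ee_rot: [-0.001, 0.574, 0.819, -0.0]
force: [-0.0, -1.0, 0.9]
width: 1.001
t: 20.3
position: [0.5426, -0.2882, 0.0473]
ee_rot: [0.0, 0.574, 0.819, 0.0]
force: [-0.7, 0.4, 6.4]
width: 0.173
t: 21.3
position: [0.5427, -0.2881, 0.1826]
ee_rot: [0.001, 0.574, 0.819, 0.0]
force: [0.6, 0.6, -3.6]
width: 0.172
t 21.3 p [ 0.5427 -0.2881  0.1826] F [ 0.6  0.6 -3.6] w 0.172 j7 0.53
turn units [0.01 0.01 2.22]
shift units, present axes [26.7   6.43 -0.4 ] after turn [27.15 -4.13 -0.37]
```

Lid held at width 0.17, with an extra 2.5 N or so on the wrist. I'll carry it over the box.

```bash
python3 -m creep '[[[0,0,0],[0,0,0.6]],[[0,0,0],[0,0,0.6]],[[0,0,0],[0,0,0.6]],[[0,0,0],[0,0,0.42]],[[0.6,-0.1,0],[0,0,0]],[[0.9,-0.14,0],[0,0,0]],[[0.95,-0.15,0],[0,0,0]],[[0.95,-0.15,0],[0,0,0]]]' >/dev/null
python3 -m creep '[[[0.95,-0.15,0],[0,0,0]],[[0.95,-0.15,0],[0,0,0]],[[0.95,-0.15,0],[0,0,0]],[[0.95,-0.15,0],[0,0,0]],[[0.95,-0.15,0],[0,0,0]],[[0.95,-0.15,0],[0,0,0]],[[0.95,-0.15,0],[0,0,0]],[[0.95,-0.15,0],[0,0,0]]]' >/dev/null
python3 -m creep '[[[0.95,-0.15,0],[0,0,0]],[[0.95,-0.15,0],[0,0,0]],[[0.95,-0.15,0],[0,0,0]],[[0.95,-0.15,0],[0,0,0]],[[0.95,-0.15,0],[0,0,0]],[[0.95,-0.15,0],[0,0,0]],[[0.95,-0.15,0],[0,0,0]],[[0.95,-0.15,0],[0,0,0]]]' >/dev/null
python3 -m creep '[[[0.95,-0.15,0],[0,0,0]],[[0.95,-0.15,0],[0,0,0]],[[0.95,-0.15,0],[0,0,0]],[[0.95,-0.15,0],[0,0,0]],[[0.95,-0.15,0],[0,0,0]],[[0.95,-0.15,0],[0,0,0]],[[0,0,0],[0,0,0]]]'
python3 go.py 0.4810 0.2577 0.101 -2.2
```

```text
t: 25.18
position: [0.4836, 0.2027, 0.1808]
ee_rot: [-0.0, 0.72, 0.694, 0.0]
force: [0.4, -0.7, -3.2]
width: 0.17
t 25.18 p [0.4836 0.2027 0.1808] F [ 0.4 -0.7 -3.2] w 0.17 j7 -0.76
turn units [ 0.   -0.01  0.01]
shift units, present axes [ 2.74 -0.23  3.99] after turn [ 2.74 -0.24  3.99]
```

```bash
python3 -m creep '[[[0.8,-0.1,0],[0,0,0]],[[0.8,-0.1,0],[0,0,0]],[[0.7,-0.04,0],[0,0,0]],[[0.44,0,0],[0,0,0]],[[0,0,0],[0,0,0]],[[0,0,0],[0,0,0]]]' >/dev/null
python3 - <<'E'
from bench import vision,state
from h import *
P0=np.array(state()['position']);print(P0)
for n in("wrist","top"):
    p,d=vision.capture(n);cv2.imwrite(f"pics/{n}5.png",p[:,:,::-1])
    W=cloud(d,vision.calibration(n));Z=W[...,2]
    m=(d>0)&(abs(Z-P0[2]+.033)<.012)&(np.hypot(W[...,0]-P0[0],W[...,1]-P0[1])<.14)
    l,st=cv2.connectedComponentsWithStats(m.astype(np.uint8))[1:3];k=1+st[1:,4].argmax();P=W[l==k]
    f=np.linalg.lstsq(np.c_[P[:,:2]-P0[:2],np.ones(len(P))],P[:,2],rcond=None)[0]
    print(n,rect(P),"slope deg",np.degrees(f[:2]).round(2),"z",f[2])
E
python3 go.py 0.4810 0.2577 0.101 -2.2
```

```text
[0.48174916 0.25488572 0.18055732]
wrist [482.9 282.2 130.7 155.2  87.7] slope deg [-0.08 -0.01] z 0.14740521201438836
top [479.2 218.2 114.8 155.2  87.6] slope deg [-0.11 -0.09] z 0.14598542714597207
t 26.02 p [0.4818 0.2548 0.1806] F [-0.2 -0.1 -2.7] w 0.171 j7 -0.86
turn units [-0.    0.   -0.01]
shift units, present axes [ 0.15 -0.04  3.98] after turn [ 0.15 -0.04  3.98]
```

View pics/wrist5.png

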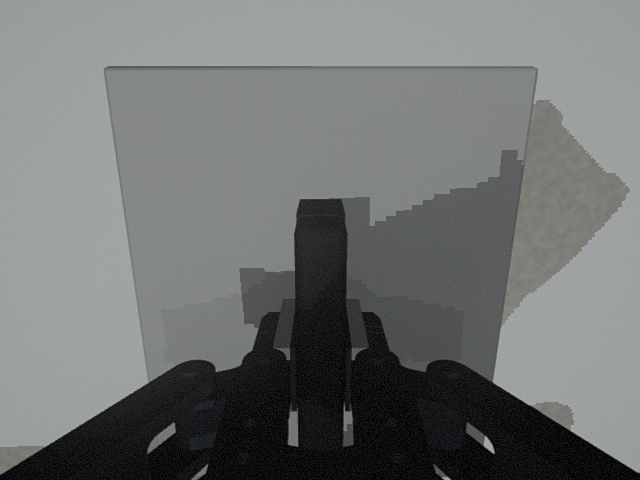

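The lid hangs level (<0.2°) and square. Its far edge, at row 67, puts its centre at (0.483, 0.255), against the box at (0.4814, 0.258). I'll shift slightly and lower it.

```bash
python3 -m creep '[[[0.15,-0.06,0.4],[0,0,0]],[[0,0,0.7],[0,0,0]],[[0,0,0.7],[0,0,0]],[[0,0,0.6],[0,0,0]],[[0,0,0.5],[0,0,0]],[[0,0,0.5],[0,0,0]],[[0,0,0.4],[0,0,0]],[[0,0,0],[0,0,0]]]'
python3 -m creep '[[[0,0,0.1],[0,0,0]],[[0,0,0.05],[0,0,0]],[[0,0,0.05],[0,0,0]],[[0,0,0],[0,0,0]]]'
```

```text
t: 27.02
position: [0.4803, 0.2583, 0.1041]
ee_rot: [-0.0, 0.721, 0.693, -0.0]
force: [0.1, -0.2, -2.8]
width: 0.172
t: 27.52
position: [0.4806, 0.2585, 0.1008]
ee_rot: [0.0, 0.721, 0.693, 0.0]
force: [-0.4, -0.9, -3.3]
width: 0.172
```

```bash
python3 -m creep '[[[0,0,0.05],[0,0,0]],[[0,0,0.05],[0,0,0]],[[0,0,0],[0,0,0]],[[0,0,0],[0,0,0]]]'
python3 -m creep '[[[0,0,0.05],[0,0,0]],[[0,0,0],[0,0,0]],[[0,0,0],[0,0,0]]]'
```

```text
t: 28.02
position: [0.4806, 0.2585, 0.0993]
ee_rot: [0.0, 0.721, 0.693, 0.0]
force: [-2.6, -2.2, 5.4]
width: 0.173
t: 28.4
position: [0.4806, 0.2585, 0.0992]
ee_rot: [0.0, 0.721, 0.693, 0.0]
force: [-5.6, -3.8, 17.4]
width: 0.177
```

Contact at 0.0992 m, the closed height. Now I'll release, retreat and check.

```bash
python3 -m creep '[[[0,0,-0.05],[0,0,0]],[[0,0,0],[0,0,0]],[[0,0,0],[0,0,0]],[[0,0,0],[0,0,0]],[[0,0,0],[0,0,0]]]' -0.2
python3 -m creep '[[[0,0,-0.4],[0,0,0]],[[0,0,-1],[0,0,0]],[[0,0,-1],[0,0,0]],[[0,0,-1],[0,0,0]],[[0,0,-1],[0,0,0]],[[0,0,-1],[0,0,0]],[[0,0,-1],[0,0,0]],[[0,0,0],[0,0,0]]]'
python3 - <<'E'
from bench import vision
from h import *
p,d=vision.capture("wrist");cv2.imwrite("pics/w6.png",p[:,:,::-1])
W=cloud(d,vision.calibration("wrist"));Z=W[...,2]
for n,za,zb,r in(("plate",.058,.075,.14),("handle",.097,.115,.06)):
    m=(d>0)&(Z>za)&(Z<zb)&(np.hypot(W[...,0]-.481,W[...,1]-.258)<r)
    l,st=cv2.connectedComponentsWithStats(m.astype(np.uint8))[1:3];k=1+st[1:,4].argmax();P=W[l==k]
    f=np.linalg.lstsq(np.c_[P[:,:2]-[.481,.258],np.ones(len(P))],P[:,2],rcond=None)[0]
    print(n,rect(P),"slope deg",np.degrees(f[:2]).round(2),"z",f[2])
E
```

```text
t: 29.02
position: [0.4806, 0.2585, 0.0986]
ee_rot: [-0.0, 0.721, 0.693, -0.0]
force: [-0.1, -0.5, 0.4]
width: 0.604
t: 30.02
position: [0.4812, 0.2591, 0.2284]
ee_rot: [0.0, 0.721, 0.693, 0.002]
force: [0.8, -0.1, -0.4]
width: 0.602
plate [479.8 258.2 184.6 155.3  87.7] slope deg [-0.13 -0.02] z 0.06493868688115985
handle [479.9 258.8  89.4  16.   87.6] slope deg [-0.04 -0.31] z 0.10554511241936208
```

View pics/w6.png

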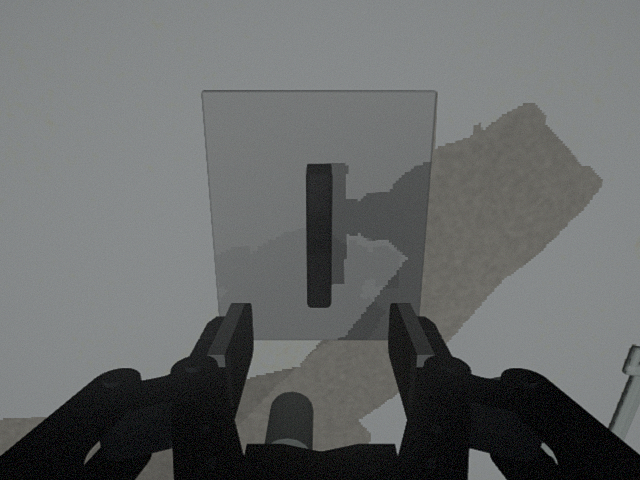

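The lid lies flat and covers the whole box, with its handle at (319,235) and the gripper clear. Plate centre is (0.480, 0.258), within 2 mm of the box centre. Its top is at 0.065–0.066, tilt is under 0.2°, and it is square.

```bash
python3 -c "
from bench import arm;print(arm.hand_in())"
```

```text
the job is handed in; nothing more can be done
None
```

The shortest sleeve is in the empty compartment and the lid is closed on the box. I handed the job in at about 30 s; no verdict is reported.

- **Sleeve:** I picked it out by its 36 mm height and lowered it until it touched the compartment floor before letting go. The wrist camera then showed it standing near the compartment's centre, with the bearing still in its own compartment.
- **Lid:** I lowered it until it met the rim at the closed height (hand at 0.099 m, 17 N at most), then released it and backed away. The last wrist picture put it within about 2 mm of the box's centre, level to about 0.15° and square within about 0.5°. The plate top measured 65 mm against 66 mm expected, within camera error.

No check failed. The camera estimates disagreed by only 1–2 mm, within calibration accuracy.

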